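Pull-test three spring clips and sort out the weak one

TASK

One of the three spring clips on the test stand has gone weak: tug the test cards straight up, one at a time, never with more than 10 N, to find the clip that lets its card slide out. Stand that card upright and fully down in the slot of the reject holder, and leave the other two cards upright and seated in their clips as they were. Do not disturb the screwdriver or the marker pen.

Things in the scene. Friction and masses are not known exactly. Their poses are not given: they have to be found in the camera images.
- stand: grey base plate 90 x 260 x 12 mm fixed to the worktop; on it three look-alike sprung clip heads in a row at y = -80, 0 and +80 mm. Each spring clip opens upward (lip 55 mm, guide posts 59 mm above the worktop; wire arms reach 26 mm either side along x) and grips the lowest 22 mm of a test card; both flat jaws are sprung and give a few mm along x. Origin: centre of the underside; z up
- card_1_grip (a point): test card that starts in the head at y = -80 mm of the stand: upright aluminium plate 5 mm thick (its x) x 40 mm wide (its y) x 52 mm high, and on top of it a grey grip block 10 mm thick (x) x 34 mm wide (y) x 24 mm high, pinched from above across the 10 mm. This point is the centre of the grip block, 62 mm above the card's lower edge and 12 mm below its top (92 mm above the worktop at the start). About 40 g. The card looks the same turned by half a turn about z
- card_2_grip (a point): test card that starts in the middle head of the stand: upright aluminium plate 5 mm thick (its x) x 40 mm wide (its y) x 52 mm high, and on top of it a grey grip block 10 mm thick (x) x 34 mm wide (y) x 24 mm high, pinched from above across the 10 mm. This point is the centre of the grip block, 62 mm above the card's lower edge and 12 mm below its top (92 mm above the worktop at the start). About 40 g. The card looks the same turned by half a turn about z
- card_3_grip (a point): test card that starts in the head at y = +80 mm of the stand: upright aluminium plate 5 mm thick (its x) x 40 mm wide (its y) x 52 mm high, and on top of it a grey grip block 10 mm thick (x) x 34 mm wide (y) x 24 mm high, pinched from above across the 10 mm. This point is the centre of the grip block, 62 mm above the card's lower edge and 12 mm below its top (92 mm above the worktop at the start). About 40 g. The card looks the same turned by half a turn about z
- rise_1 (a joint): how far one of the three clip heads has been pulled up on its posts against its springs, m: 0 at rest, 0.001 m for every newton of pull (10 mm = 10 N), springs back when let go. The numbers of the heads are dealt anew each time and do not say at which place on the stand a head is. One clip is weak: its card slides out at a steady pull of 3 to 6 N and is free after about 20 mm of sliding. The two good clips hold their card against more than 12 N
- rise_2 (a joint): how far one of the three clip heads has been pulled up on its posts against its springs, m: 0 at rest, 0.001 m for every newton of pull (10 mm = 10 N), springs back when let go. The numbers of the heads are dealt anew each time and do not say at which place on the stand a head is. One clip is weak: its card slides out at a steady pull of 3 to 6 N and is free after about 20 mm of sliding. The two good clips hold their card against more than 12 N
- rise_3 (a joint): how far one of the three clip heads has been pulled up on its posts against its springs, m: 0 at rest, 0.001 m for every newton of pull (10 mm = 10 N), springs back when let go. The numbers of the heads are dealt anew each time and do not say at which place on the stand a head is. One clip is weak: its card slides out at a steady pull of 3 to 6 N and is free after about 20 mm of sliding. The two good clips hold their card against more than 12 N
- holder: reject holder: grey block 44 (x) x 90 (y) x 40 mm high fixed to the worktop, with one slot in its top for one card. Between it and the stand, behind them, a fixed rotary axis reaches forward to about x = 0.62 m at y = -0.06 to 0.06 m, higher than the cards: pass in front of it. Origin: centre of the underside; z up
- holder_hole0 (a point): centre of the mouth of the holder's slot, 40 mm above the worktop. The slot is 7.5 mm along the holder's x and 46 mm along its y, 30 mm deep, with a 3 mm chamfer round the mouth; a card fully down in it has the centre of its grip block 72 mm above the worktop
- screwdriver: bystander: flat screwdriver with a red handle, lying flat, about 190 mm long and 27 mm high; origin at the centre of its underside
- v_block: bystander: ground steel V block 62 x 57 x 35 mm, fixed to the worktop; origin at the centre of its underside
- marker_pen: bystander: black marker pen lying flat, about 140 mm long and 17 mm high; origin at the centre of its underside
Things that resemble listed ones, but are neither listed nor needed, are in the scene too. What is shaped like the part that bears card_3_grip but blue or red is not meant.

How it is judged:
By the outcome, as a careful person would: the job done as asked, in the order asked, and still so for the second after the job is handed in, with the robot touching nothing.
It also fails if it takes over 72 s, if anything falls off the work surface, if the arm or the gripper's body presses on something with over 40 N, if the wrist force passes 120 N, or if a joint passes its speed limit or range.

ROBOT

A 7-joint arm with a two-finger parallel gripper is mounted at the origin on a cart in front of the work surface, level with it; the furniture and walls round the work are solid. World frame = base frame: x ahead of the robot, y to its left, z up, the work surface at z = 0. Lengths are in m, angles in rad, forces in N, time in s.
With the tool pointing down it reaches from about 0.4 to 0.925 m from the base axis. Payload 4.1 kg.
Tool frame: the origin (TCP) lies midway between the tips of the shut fingers; the grasp point (between the pads) lies 19 mm behind it; z points along the fingers, y is the line along which they close (so a half turn about z gives the same grasp; the last joint's range is limited). The gripper opens to 85 mm and grips with 20 to 120 N. Pads are 22 mm wide; open, the fingers measure 114 mm over their backs; the gripper's body (76 mm by 85 mm) begins 54 mm behind the grasp point. The pads swing forward as they close: fully open they stand 13 mm farther back than shut.
Start: joints at [1.182, 0.398, 0.045, 1.537, -0.019, 1.207, -0.051], TCP at [0.186, -0.623, 0.231] pointing down, gripper open.
Joint ranges: [-2.82, 2.82], [-0.49, 2.23], [-1.37, 1.46], [0, 2.46], [-1.36, 4.5], [0.23, 2], [-2.94, 2.94]. Speed limits (rad/s): [2.57, 2.57, 3.14, 3.14, 3.14, 3.14, 3.14].

INTERFACE

Orientations are given as a 3x3 rotation matrix whose columns are the frame's x, y, z axes.
In Python, from plant import get_obs, camera, hand_in, find_in, silhouettes, landmark_of gives the robot as it stands. The module is installed in compiled form; this text tells all that it offers.
- The arm moves only by the tool drive_tool, never from a script. Its argument "increments" is text: rows parted by semicolons, each of 6 numbers parted by spaces: the shift along the tool's x, y, z in m, then the turn, a rotation vector about the tool's x, y, z in rad. A call has 1 to 5 rows; each row is the pose to reach, as a shift and turn from the pose commanded when the call began, along the tool's axes at that moment; what a row does not reach only later rows make up. A row lasts 1/10 s, in which the tool goes at most 50 mm and 8.59 degrees, less where a joint would pass 70% of its speed; a pose out of reach is approached as far as the arm can. A call with a gripper value outside its range is refused whole. "jaw" is the finger opening in m, from 0 to 0.0854, set as the call begins (left out, the last holds). The fingers move at their own pace and stop on an object; "squeeze" is the grip in N (left out, the last holds). Time passes only in rows, so rows that repeat a pose let the fingers close. It gives the time, the measured TCP pose, the force, the opening and the grip force at its end, in the units of the state.
- get_obs(): the state, without advancing time (a new reading comes with each control period).
- camera(name): name is "scene" or "top" or "wrist"; returns a dict with "pixels" (384x512x3 uint8, red, green, blue), "range_z" (384x512 float32, m along the optical axis (not along the pixel's ray), 0 where there is no reading), "fx", "fy", "cx", "cy" (pixels), "view" (4x4, takes a point from world to camera coordinates); the wrist camera has in their place "mount" (4x4, takes a point from camera to tool coordinates, whose origin is the TCP and whose axes are the flange's). Camera axes: x right, y down, z forward; pixel columns grow to the right and rows downward; lengths in m; the calibration is good to about 2 mm. A picture is of the moment at which its call begins: read the wrist's pose just before it.
- hand_in(): hands the job in; it is judged then, once.
Trained networks look in the newest picture that a camera, given by its name, has taken for a name from the list of things; names that differ only in an ending like _2 or _b are one class to them, and where a whole thing is asked for, a point or a joint stands for the part that bears it (a point fixed in the world has none). Each returns a list of dicts, best first, with "confidence" (0 to 1); they miss things now and then, are a little off and sometimes report something else, mostly with a low value. They report only what shows in the picture. A call takes as long as a camera call. They do not tell look-alikes from the thing itself.
- find_in(camera, query): "position" ([column, row] as shares, 0 to 1, of the picture: columns of its width, rows of its height, amid what is visible of it).
- silhouettes(camera, query): "pixels" (384x512 bool, what is visible of it) and "position" ([column, row] as shares, 0 to 1, of the picture: columns of its width, rows of its height, amid what is visible of it).
- landmark_of(camera, query): "position" ([column, row] as shares, 0 to 1, of the picture: columns of its width, rows of its height: a listed point, or the origin of a listed thing).
The state is a dict: "time_s": time; "joints": joint angles; "joint_vel": joint speeds; "tau": joint torques, N m; "ee_pos": TCP position; "tcp_rot": TCP orientation; "wrist_force": force on the tool from outside, world axes, zero at the start; "wrist_torque": the same for the moment, N m; "grip_width": finger opening in m; "gripper_force": force on a finger pad.
Only numpy, scipy, OpenCV 4.12 (cv2) and the standard library are available. Lean on these libraries where they do the work, as an engineer would, in place of code of your own. Each camera call takes 0.05 s, during which the arm holds its last target. There are 200 camera calls.

## Working session

There is one attempt and no reset: what is moved stays moved. The work goes in short steps, Python scripts to look and compute and a tool call to move; the robot and the scene stay as the last step left them, time stands still between calls to the robot, and variables do not carry over. Pictures are saved under pics/ and viewed, at most 10 in all, crops included, and the job is handed in when it is done.

Besides the shell and the picture viewer there is one more tool, called as name(argument=value, ...), one argument or row to a line, values as JSON. drive_tool: Moves the arm, as the interface text tells. Its arguments: {"type":"object","properties":{"increments":{"type":"string"},"jaw":{"type":"number"},"squeeze":{"type":"number"}},"required":["increments"]}

```bash
mkdir -p pics
cat > h.py <<'E'
import numpy as np, cv2
from plant import *
def world(c,u,v,obs=None):
    # u,v pixels -> world using depth
    z=float(c["range_z"][int(round(v)),int(round(u))])
    p=np.array([(u-c["cx"])/c["fx"]*z,(v-c["cy"])/c["fy"]*z,z,1])
    return (c2w(c,obs)@p)[:3]
def c2w(c,obs=None):
    if "view" in c: return np.linalg.inv(c["view"])
    T=np.eye(4);T[:3,:3]=obs["tcp_rot"];T[:3,3]=obs["ee_pos"]
    return T@c["mount"]
def cloud(c,mask,obs=None):
    v,u=np.nonzero(mask&(c["range_z"]>0));z=c["range_z"][v,u]
    P=np.stack([(u-c["cx"])/c["fx"]*z,(v-c["cy"])/c["fy"]*z,z,np.ones_like(z)])
    return (c2w(c,obs)@P)[:3].T
def save(c,n,box=None,s=1):
    im=c["pixels"][:,:,::-1]
    if box: im=im[box[1]:box[3],box[0]:box[2]]
    cv2.imwrite("pics/"+n,cv2.resize(im,None,fx=s,fy=s,interpolation=cv2.INTER_CUBIC))
E
python3 - <<'E'
from h import *
o=get_obs();print({k:np.round(v,3).tolist() for k,v in o.items()})
ims=[]
for n in ("scene","top"):
    c=camera(n);save(c,n+"0.png",s=1.5)
    for q in ("stand","card_1_grip","holder","holder_hole0","screwdriver","marker_pen","v_block"):
        for d in landmark_of(n,q)[:5]:
            u,v=d["position"][0]*512,d["position"][1]*384
            print(n,q,round(d["confidence"],2),round(u),round(v),world(c,min(u,511),min(v,383)).round(3))
E
```

```text
{'time_s': 0.0, 'joints': [1.182, 0.399, 0.045, 1.538, -0.019, 1.207, -0.051], 'joint_vel': [-0.0, 0.002, 0.002, 0.001, 0.001, -0.0, 0.001], 'tau': [0.0, -47.512, 1.365, -25.421, 0.012, 0.009, 0.0], 'ee_pos': [0.186, -0.622, 0.23], 'tcp_rot': [[0.958, 0.286, -0.001], [0.286, -0.958, 0.002], [-0.0, -0.002, -1.0]], 'wrist_force': [0.023, -0.452, -0.603], 'wrist_torque': [-0.027, 0.01, 0.036], 'gripper_force': 0.0, 'grip_width': 0.085}
scene stand 0.76 338 183 [ 0.463 -0.235  0.03 ]
scene card_1_grip 0.59 372 151 [ 0.454 -0.336  0.104]
scene holder 0.67 194 237 [0.539 0.18  0.036]
scene holder_hole0 0.85 190 229 [0.567 0.177 0.036]
scene screwdriver 0.58 298 129 [ 0.712 -0.297  0.016]
scene marker_pen 0.57 179 309 [0.408 0.298 0.013]
scene v_block 0.9 284 240 [0.403 0.005 0.034]
scene v_block 0.34 190 231 [0.566 0.178 0.029]
top stand 0.61 350 240 [ 0.464 -0.257  0.028]
top card_1_grip 0.6 389 242 [ 0.45  -0.337  0.094]
top holder 0.62 188 204 [ 0.366 -0.026  1.121]
top holder_hole0 0.92 184 205 [0.566 0.18  0.011]
top screwdriver 0.65 358 145 [ 0.723 -0.297  0.019]
top marker_pen 0.52 139 263 [0.413 0.293 0.011]
top marker_pen 0.19 182 203 [0.565 0.18  0.039]
top v_block 0.82 256 259 [ 0.418 -0.012  0.029]
```

View pics/scene0.png

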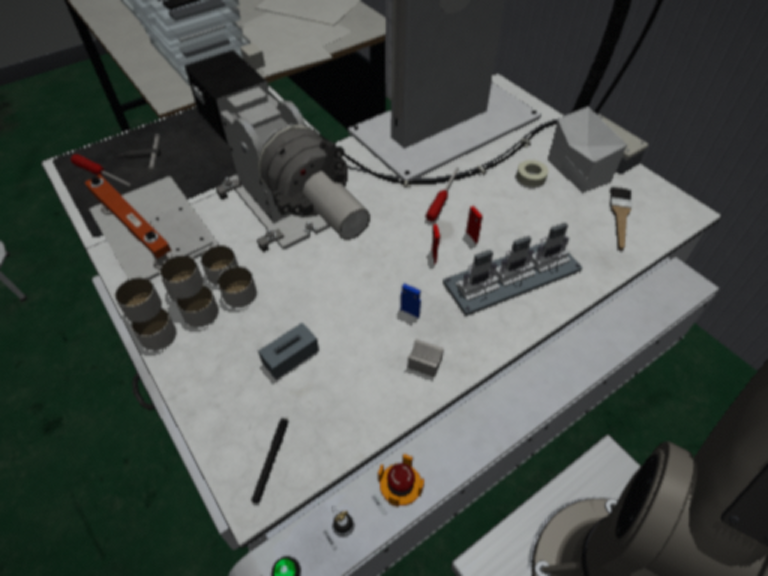

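View pics/top0.png

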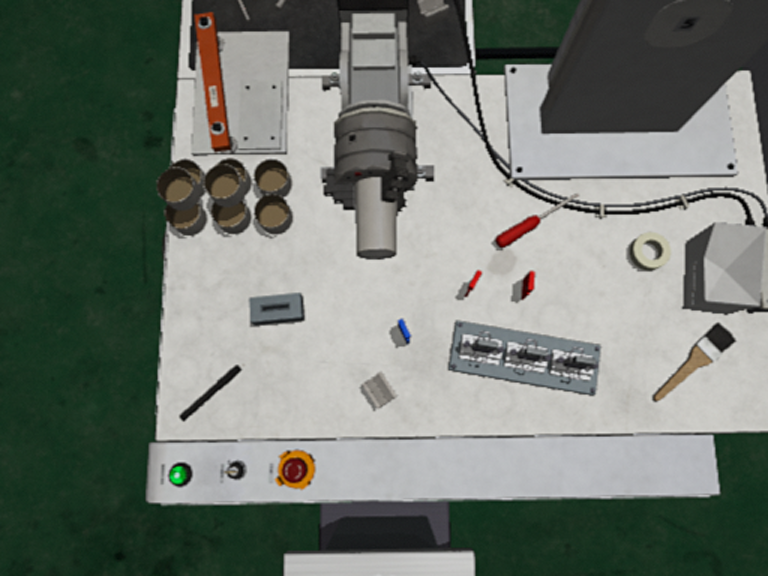

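The scene shows the grey stand with three grey cards at scaled pixels (481,268), (517,252) and (555,240). The blue card (411,300) and the red cards (474,223) and (435,245) are look-alikes. The holder is at (289,350), and the axis nose is at (350,215). The top view agrees, with the stand at (525,357) and the holder at (277,309).

Next I measure the grip blocks, the stand's yaw and the holder from depth.

Run:
```python
from h import *
from scipy.cluster.vq import kmeans2
A=np.ones((384,512),bool)
for n in ("scene","top"):
    c=camera(n);P=cloud(c,A)
    m=(P[:,2]>.085)&(P[:,2]<.115)&(P[:,0]>.35)&(P[:,0]<.6)&(P[:,1]>-.42)&(P[:,1]<-.1)
    Q=P[m]
    k,l=kmeans2(Q[:,:2],np.array([[.48,-.17],[.465,-.25],[.45,-.33]]))
    print(n,k.round(3).tolist(),np.bincount(l),Q[:,2].max())
    d=k[0]-k[2];print("row dir yaw deg from y:",np.degrees(np.arctan2(-d[0],d[1])),np.linalg.norm(d))
    m=(P[:,2]>.03)&(P[:,2]<.046)&(P[:,0]>.5)&(P[:,0]<.64)&(P[:,1]>.1)&(P[:,1]<.26)
    r=cv2.minAreaRect((P[m][:,:2]*1000).astype(np.float32));print("holder",r)
    m=(P[:,2]>.005)&(P[:,2]<.02)&(P[:,0]>.36)&(P[:,0]<.58)&(P[:,1]>-.42)&(P[:,1]<-.1)
    print("stand",cv2.minAreaRect((P[m][:,:2]*1000).astype(np.float32)))
save(c,"crop0.png",(290,200,410,270),5)
```

```text
scene [[0.483, -0.181], [0.469, -0.258], [0.454, -0.337]] [97 89 87] 0.10845029678494078
row dir yaw deg from y: -10.632310372155107 0.15933034568519447
holder ((560.8880615234375, 175.40216064453125), (46.761634826660156, 90.88801574707031), 6.059973239898682)
stand ((473.8651123046875, -255.5291290283203), (298.1949768066406, 210.53411865234375), 88.64801025390625)
top [[0.485, -0.18], [0.47, -0.257], [0.455, -0.336]] [74 75 76] 0.10895995335180753
row dir yaw deg from y: -10.769245505434613 0.15861255806576952
holder ((562.4039306640625, 178.08837890625), (45.34381866455078, 89.95406341552734), 4.736275672912598)
stand ((468.8340148925781, -258.7075500488281), (312.0335693359375, 219.91064453125), 89.13118743896484)
```

View pics/crop0.png

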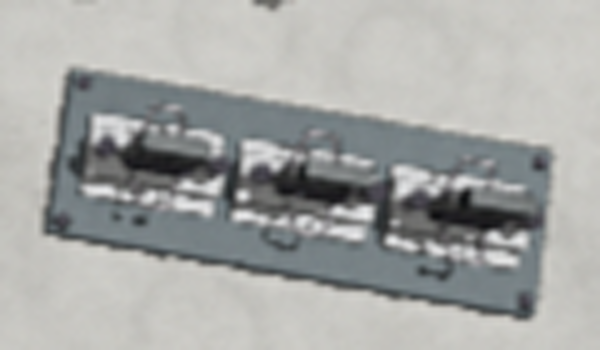

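The crop shows the three grey cards standing in the clips, at (175,160), (335,180) and (500,205), all roughly parallel to the row. The targets are these grey cards, not the blue or red ones. I'll set out now.

```bash
cat >> h.py <<'E'
from scipy.spatial.transform import Rotation as Ro
def rot(psi): # tool down, tool y along (cos psi, sin psi)
    y=np.array([np.cos(psi),np.sin(psi),0]);z=np.array([0,0,-1.]);return np.stack([np.cross(y,z),y,z],1)
def go(p,psi):
    o=get_obs();R=o["tcp_rot"]
    print("shift",(R.T@(np.array(p)-o["ee_pos"])).round(4),"turn",Ro.from_matrix(R.T@rot(psi)).as_rotvec().round(4),"t",o["time_s"])
E
python3 - <<'E'
from h import *
go([.47,-.258,.24],np.radians(-10.7))
E
```

```text
shift [ 0.3767 -0.2684 -0.0087] turn [ 1.0000e-04  1.0000e-04 -1.0942e+00] t 0.9
```

drive_tool(
  increments="0.04 -0.028 0 0 0 -0.14;0.08 -0.056 0 0 0 -0.28;0.12 -0.084 0 0 0 -0.42;0.16 -0.112 0 0 0 -0.56;0.2 -0.14 -0.005 0 0 -0.7",
  jaw=0.05,
  squeeze=40,
)

```text
time_s: 1.4
ee_pos: [0.3381, -0.4296, 0.236]
tcp_rot: [[0.544, 0.839, -0.001], [0.839, -0.544, 0.0], [-0.0, -0.001, -1.0]]
wrist_force: [0.7, -0.2, 0.7]
grip_width: 0.0496
gripper_force: 0.0
```

Run:
```python
from h import *
go([.47,-.258,.24],np.radians(-10.7))
```

```text
shift [ 0.2158  0.0173 -0.004 ] turn [-7.000e-04 -1.000e-04 -3.886e-01] t 1.4
```

drive_tool(
  increments="0.045 0.004 0 0 0 -0.1;0.09 0.008 0 0 0 -0.2;0.135 0.012 0 0 0 -0.3;0.18 0.015 0 0 0 -0.389;0.216 0.017 -0.004 0 0 -0.389",
)

```text
time_s: 1.9
ee_pos: [0.4715, -0.2575, 0.2403]
tcp_rot: [[0.187, 0.982, 0.0], [0.982, -0.187, 0.001], [0.001, 0.0, -1.0]]
wrist_force: [-0.3, -0.2, -0.4]
grip_width: 0.0499
gripper_force: 0.0
```

```bash
cat > w.py <<'E'
from h import *
from scipy.cluster.vq import kmeans2
from scipy.ndimage import label
import sys
o=get_obs();c=camera("wrist");save(c,sys.argv[1],s=1.5)
print(o["ee_pos"],o["time_s"])
P=cloud(c,np.ones((384,512),bool),o);z=c["range_z"]
v,u=np.nonzero(z>0)
M=np.zeros(z.shape,bool);ok=(P[:,2]>.097)&(P[:,2]<.112)&(P[:,1]<-.1)&(P[:,0]>.4)&(P[:,0]<.55);M[v[ok],u[ok]]=1
W=np.zeros(z.shape+(3,));W[v,u]=P
L,n=label(M)
for i in range(1,n+1):
    m=L==i
    if m.sum()<150: continue
    Q=W[m];r=cv2.minAreaRect((Q[:,:2]*1000).astype(np.float32));print(m.sum(),np.round(r[0],1),np.round(r[1],1),round(r[2],1),Q[:,2].mean().round(4))
E
python3 w.py w1.png
python3 - <<'E'
from h import *
print(get_obs()["tcp_rot"].round(4).tolist())
E
```

```text
[ 0.47145211 -0.25754805  0.24025197] 1.9
353 [ 486.  -181.8] [33.4  9.1] 79.4 0.1038
275 [ 471.6 -260.1] [33.2  8.9] 79.4 0.1037
237 [ 456.8 -338.3] [33.3  9.5] 79.1 0.1036
[[0.1799, 0.9837, 0.0052], [0.9837, -0.1799, 0.0041], [0.0049, 0.0044, -1.0]]
```

View pics/w1.png

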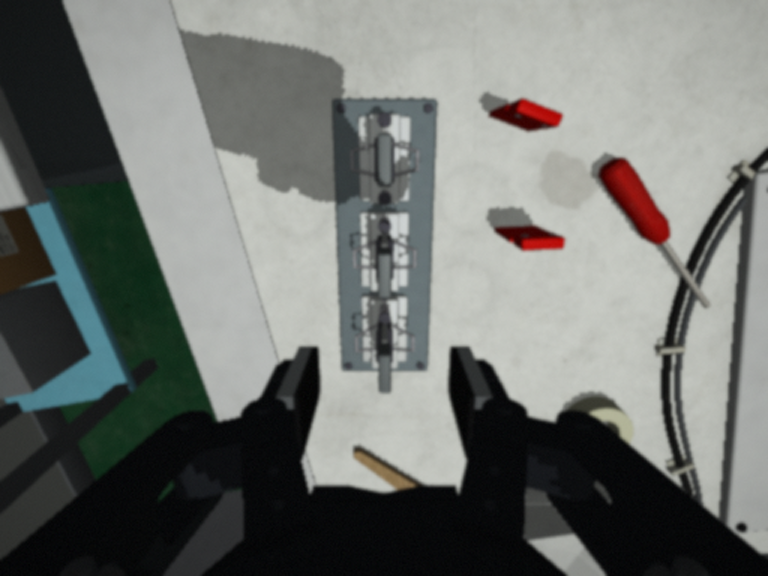

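The wrist view shows the three grips in line at (385,160), (385,265) and (385,360). The red cards and the screwdriver are well off to the right. I'll start with the middle card, since the tool is already above it.

drive_tool(
  increments="-0.003 0 0.045 0 0 0;-0.003 0 0.09 0 0 0;-0.003 0 0.13 0 0 0;-0.003 0 0.155 0 0 0;-0.003 0 0.164 0 0 0",
)

```text
time_s: 2.45
ee_pos: [0.4674, -0.2627, 0.0736]
tcp_rot: [[0.191, 0.982, -0.005], [0.982, -0.191, 0.002], [0.001, -0.005, -1.0]]
wrist_force: [0.0, -1.1, 0.1]
grip_width: 0.0501
gripper_force: 0.0
```

drive_tool(
  increments="0 0 0 0 0 0;0 0 0 0 0 0;0 0 0 0 0 0;0 0 0 0 0 0",
  jaw=0,
  squeeze=30,
)

```text
time_s: 2.85
ee_pos: [0.4709, -0.264, 0.0782]
tcp_rot: [[0.191, 0.982, 0.003], [0.982, -0.191, -0.002], [-0.001, 0.003, -1.0]]
wrist_force: [0.4, 0.8, 3.7]
grip_width: 0.0097
gripper_force: 32.7
```

drive_tool(
  increments="0 0 -0.001 0 0 0;0 0 -0.002 0 0 0;0 0 -0.003 0 0 0;0 0 -0.004 0 0 0;0 0 -0.004 0 0 0",
)

```text
time_s: 3.35
ee_pos: [0.4699, -0.2638, 0.0804]
tcp_rot: [[0.191, 0.982, 0.001], [0.982, -0.191, -0.001], [-0.001, 0.001, -1.0]]
wrist_force: [2.8, -1.7, -3.0]
grip_width: 0.0094
gripper_force: 31.7
```

Run:
```python
from h import *
for i in range(4):
    o=get_obs();print(o["time_s"],o["ee_pos"].round(4),o["wrist_force"].round(2));camera("wrist")
```

```text
3.35 [ 0.4699 -0.2638  0.0804] [ 2.83 -1.67 -3.05]
3.4 [ 0.4699 -0.2637  0.0803] [ 1.28 -2.38 -2.68]
3.45 [ 0.4698 -0.2637  0.0803] [ 2.77 -2.37 -2.  ]
3.5 [ 0.4698 -0.2637  0.0803] [ 2.96 -3.15 -2.11]
```

drive_tool(
  increments="0 0 -0.001 0 0 0;0 0 -0.002 0 0 0;0 0 -0.003 0 0 0;0 0 -0.003 0 0 0;0 0 -0.003 0 0 0",
)

```text
time_s: 4.05
ee_pos: [0.4695, -0.2636, 0.0832]
tcp_rot: [[0.191, 0.982, 0.0], [0.982, -0.191, -0.0], [-0.0, 0.0, -1.0]]
wrist_force: [2.5, -3.5, -5.7]
grip_width: 0.0094
gripper_force: 31.3
```

drive_tool(
  increments="0 0 -0.001 0 0 0;0 0 -0.002 0 0 0;0 0 -0.002 0 0 0;0 0 -0.002 0 0 0;0 0 -0.002 0 0 0",
)

```text
time_s: 4.55
ee_pos: [0.4694, -0.2635, 0.0851]
tcp_rot: [[0.191, 0.982, -0.0], [0.982, -0.191, -0.0], [-0.0, -0.0, -1.0]]
wrist_force: [3.0, -4.2, -7.7]
grip_width: 0.0094
gripper_force: 31.0
```

```bash
cat > f.py <<'E'
from h import *
F=[]
for i in range(6):
    o=get_obs();F.append(o["wrist_force"]);camera("wrist")
print(o["time_s"],o["ee_pos"].round(4),np.mean(F,0).round(2),o["grip_width"])
E
python3 f.py
```

```text
4.8 [ 0.4695 -0.2635  0.0851] [ 3.   -4.3  -7.13] 0.0093204276474478
```

The middle clip holds steadily at 7 N, so it is good. I'll lower it back and release.

drive_tool(
  increments="0 0 0.002 0 0 0;0 0 0.004 0 0 0;0 0 0.006 0 0 0;0 0 0.007 0 0 0;0 0 0.0075 0 0 0",
)

```text
time_s: 5.35
ee_pos: [0.4699, -0.2636, 0.0782]
tcp_rot: [[0.191, 0.982, 0.0], [0.982, -0.191, -0.001], [-0.001, 0.001, -1.0]]
wrist_force: [1.1, -4.0, -0.7]
grip_width: 0.0095
gripper_force: 32.1
```

drive_tool(
  increments="0 0 0 0 0 0;0 0 0 0 0 0;0 0 0 0 0 0",
  jaw=0.05,
)

```text
time_s: 5.65
ee_pos: [0.4691, -0.262, 0.0776]
tcp_rot: [[0.19, 0.982, -0.001], [0.982, -0.19, 0.002], [0.001, -0.002, -1.0]]
wrist_force: [0.0, -0.2, -0.4]
grip_width: 0.0498
gripper_force: 0.0
```

drive_tool(
  increments="0 0 -0.02 0 0 0;0 0 -0.05 0 0 0;0.045 0 -0.055 0 0 0;0.08 0 -0.055 0 0 0;0.08 0 -0.055 0 0 0",
)

```text
time_s: 6.15
ee_pos: [0.4861, -0.1781, 0.1334]
tcp_rot: [[0.182, 0.983, 0.001], [0.983, -0.182, 0.003], [0.003, 0.0, -1.0]]
wrist_force: [0.1, 0.5, 0.1]
grip_width: 0.0501
gripper_force: 0.0
```

```bash
python3 - <<'E'
from h import *
go([.486,-.182,.076],np.radians(-10.65)); print(get_obs()["ee_pos"],get_obs()["tcp_rot"])
E
python3 w.py w2.png
```

```text
shift [-0.004   0.0006  0.0574] turn [ 0.0001 -0.0033  0.0029] t 6.15
[ 0.48608842 -0.17809975  0.13336986] [[ 1.81980274e-01  9.83301919e-01  7.18502596e-04]
 [ 9.83296748e-01 -1.81981649e-01  3.19133617e-03]
 [ 3.26880127e-03  1.25741036e-04 -9.99994650e-01]]
[ 0.48608842 -0.17809975  0.13336986] 6.15
640 [ 486.7 -181.2] [33.5  9.5] 79.3 0.1036
395 [ 472.5 -255.7] [27.5  9.7] 79.4 0.1031
```

drive_tool(
  increments="-0.003 0.001 0.02 0 0 0;-0.003 0.001 0.04 0 0 0;-0.003 0.001 0.055 0 0 0;-0.003 0.001 0.055 0 0 0;-0.003 0.001 0.055 0 0 0",
)

```text
time_s: 6.7
ee_pos: [0.4849, -0.1885, 0.0777]
tcp_rot: [[0.192, 0.981, -0.001], [0.981, -0.192, 0.0], [-0.0, -0.001, -1.0]]
wrist_force: [0.2, -0.8, 0.6]
grip_width: 0.0503
gripper_force: 0.0
```

drive_tool(
  increments="0 0 0 0 0 0;0 0 0 0 0 0;0 0 0 0 0 0;0 0 0 0 0 0",
  jaw=0,
  squeeze=30,
)

```text
time_s: 7.1
ee_pos: [0.4858, -0.1882, 0.0786]
tcp_rot: [[0.191, 0.982, 0.001], [0.982, -0.191, -0.001], [-0.001, 0.001, -1.0]]
wrist_force: [0.3, -0.6, 2.9]
grip_width: 0.0095
gripper_force: 32.7
```

drive_tool(
  increments="0 0 -0.001 0 0 0;0 0 -0.002 0 0 0;0 0 -0.003 0 0 0;0 0 -0.004 0 0 0;0 0 -0.004 0 0 0",
)

```text
time_s: 7.6
ee_pos: [0.4848, -0.188, 0.0815]
tcp_rot: [[0.191, 0.982, -0.001], [0.982, -0.191, 0.0], [-0.0, -0.001, -1.0]]
wrist_force: [1.0, -1.1, -3.5]
grip_width: 0.0091
gripper_force: 31.8
```

```bash
python3 f.py
```

```text
7.85 [ 0.4848 -0.1879  0.0815] [ 0.2  -0.65 -3.57] 0.009834192887871126
```

drive_tool(
  increments="0 0 -0.001 0 0 0;0 0 -0.002 0 0 0;0 0 -0.002 0 0 0;0 0 -0.002 0 0 0",
)

```text
time_s: 8.3
ee_pos: [0.4853, -0.1877, 0.0839]
tcp_rot: [[0.191, 0.982, 0.0], [0.982, -0.191, 0.0], [0.0, -0.0, -1.0]]
wrist_force: [0.1, 0.5, -2.3]
grip_width: 0.0093
gripper_force: 31.8
```

drive_tool(
  increments="0 0 -0.001 0 0 0;0 0 -0.002 0 0 0;0 0 -0.002 0 0 0;0 0 -0.002 0 0 0",
)

```text
time_s: 8.7
ee_pos: [0.4853, -0.1878, 0.0858]
tcp_rot: [[0.191, 0.982, -0.0], [0.982, -0.191, 0.0], [0.0, -0.0, -1.0]]
wrist_force: [0.7, -0.2, -4.3]
grip_width: 0.0096
gripper_force: 31.7
```

```bash
python3 f.py
```

```text
8.95 [ 0.4852 -0.1879  0.0858] [ 0.03  0.47 -3.68] 0.009689552211949816
```

Here the force dropped and stayed near 3.6 N at 8 mm, so the card is sliding. I'll pull on slowly and watch.

drive_tool(
  increments="0 0 -0.0015 0 0 0;0 0 -0.003 0 0 0;0 0 -0.0045 0 0 0;0 0 -0.006 0 0 0;0 0 -0.006 0 0 0",
)

```text
time_s: 9.5
ee_pos: [0.4854, -0.1881, 0.0921]
tcp_rot: [[0.191, 0.982, 0.0], [0.982, -0.191, -0.0], [-0.0, 0.0, -1.0]]
wrist_force: [-0.7, -1.1, -3.1]
grip_width: 0.0094
gripper_force: 31.7
```

drive_tool(
  increments="0 0 -0.0015 0 0 0;0 0 -0.003 0 0 0;0 0 -0.0045 0 0 0;0 0 -0.006 0 0 0;0 0 -0.008 0 0 0",
)

```text
time_s: 10.0
ee_pos: [0.4853, -0.1879, 0.0999]
tcp_rot: [[0.191, 0.982, -0.0], [0.982, -0.191, -0.0], [-0.0, -0.0, -1.0]]
wrist_force: [0.7, 0.5, -3.6]
grip_width: 0.0094
gripper_force: 31.7
```

drive_tool(
  increments="0 0 -0.003 0 0 0;0 0 -0.006 0 0 0;0 0 -0.012 0 0 0;0 0 -0.02 0 0 0;0 0 -0.03 0 0 0",
)

```text
time_s: 10.5
ee_pos: [0.4854, -0.1879, 0.1307]
tcp_rot: [[0.191, 0.982, 0.0], [0.982, -0.191, -0.0], [-0.0, 0.0, -1.0]]
wrist_force: [0.5, -0.5, -0.4]
grip_width: 0.0092
gripper_force: 32.2
```

```bash
python3 f.py; python3 w.py w3.png
```

```text
10.75 [ 0.4852 -0.1879  0.1299] [-0.07  0.03 -0.11] 0.009429523201260972
[ 0.48501631 -0.18785329  0.12962557] 10.8
501 [ 472.  -258.9] [32.5  9.5] 78.9 0.1033
```

The weak clip is the one at y = +80 mm, and its card is now free. I'll carry it in front of the rotary axis to a point short of the holder.

Run:
```python
from h import *
go([.48,.08,.21],np.radians(5))
```

```text
shift [ 0.262  -0.056  -0.0805] turn [-8.000e-04 -1.000e-04 -2.793e-01] t 10.85
```

View pics/w3.png

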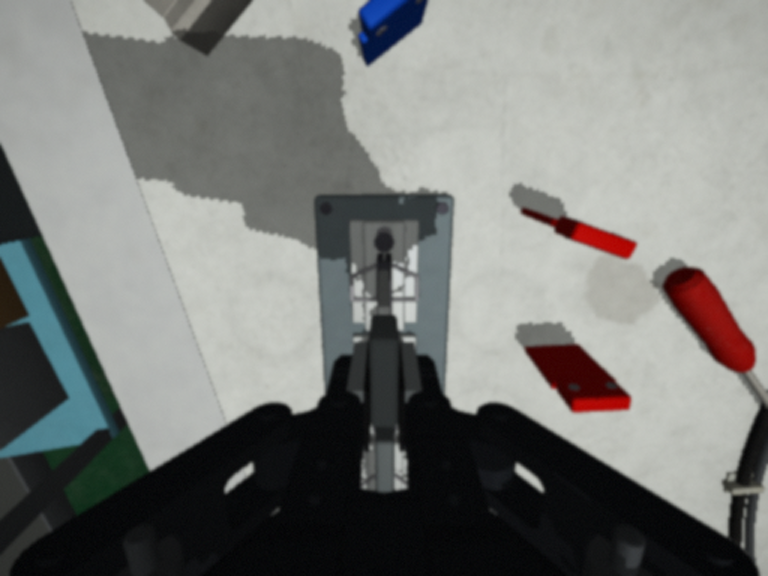

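The picture shows the card held between the fingers at (385,370), with the emptied head behind it. The blue look-alike at (390,25) is below the path I'll take.

drive_tool(
  increments="0 0 -0.04 0 0 0;0 0 -0.08 0 0 0;0.04 -0.009 -0.08 0 0 -0.07;0.085 -0.018 -0.08 0 0 -0.14;0.13 -0.028 -0.08 0 0 -0.21",
)

```text
time_s: 11.35
ee_pos: [0.4824, -0.0538, 0.2099]
tcp_rot: [[-0.019, 1.0, 0.0], [1.0, 0.019, -0.0], [-0.0, 0.0, -1.0]]
wrist_force: [0.6, 1.0, -0.4]
grip_width: 0.0091
gripper_force: 32.2
```

drive_tool(
  increments="0.044 -0.001 0 0 0 -0.035;0.088 -0.001 0 0 0 -0.07;0.128 -0.001 0 0 0 -0.07;0.128 -0.001 0 0 0 -0.07;0.128 -0.001 0 0 0 -0.07",
)

```text
time_s: 11.85
ee_pos: [0.4789, 0.0737, 0.2095]
tcp_rot: [[-0.091, 0.996, -0.001], [0.996, 0.091, -0.001], [-0.0, -0.001, -1.0]]
wrist_force: [-0.3, -0.1, -0.3]
grip_width: 0.0096
gripper_force: 32.2
```

```bash
cat > hol.py <<'E'
from h import *
import sys
for i in range(4): camera("top")
o=get_obs();c=camera("wrist");save(c,sys.argv[1],s=1.5);print(o["time_s"],o["ee_pos"].round(4),o["tcp_rot"].round(3).tolist())
z=c["range_z"];v,u=np.nonzero(z>0);P=cloud(c,z>0,o)
ok=(P[:,2]>.033)&(P[:,2]<.047)&(P[:,0]>.5)&(P[:,0]<.63)&(P[:,1]>.11)&(P[:,1]<.25)
print(ok.sum(),cv2.minAreaRect((P[ok][:,:2]*1000).astype(np.float32)),P[ok][:,2].mean())
# slot: points below top well inside the block
ctr=np.array([.563,.178])
s=(P[:,2]<.030)&(abs(P[:,0]-ctr[0])<.016)&(abs(P[:,1]-ctr[1])<.036)
if s.sum()>10: print("slot",s.sum(),cv2.minAreaRect((P[s][:,:2]*1000).astype(np.float32)))
for d in landmark_of("wrist","holder_hole0")[:2]:
    p=np.array(d["position"])*[512,384];T=c2w(c,o)
    r=T[:3,:3]@[(p[0]-c["cx"])/c["fx"],(p[1]-c["cy"])/c["fy"],1];t=T[:3,3]
    print(d["confidence"],p.round(1),(t+r*(.04-t[2])/r[2]).round(4))
E
python3 hol.py w4.png
```

```text
12.05 [0.4793 0.0713 0.2095] [[-0.085, 0.996, -0.001], [0.996, 0.085, -0.001], [-0.001, -0.001, -1.0]]
3468 ((562.6951904296875, 176.8655242919922), (44.9392204284668, 89.81681060791016), 4.8223700523376465) 0.039706816179522264
slot 217 ((566.3857421875, 177.22979736328125), (3.6458752155303955, 46.164119720458984), 8.551176071166992)
0.74 [337.7  89.6] [0.5608 0.1731 0.04  ]
```

View pics/w4.png

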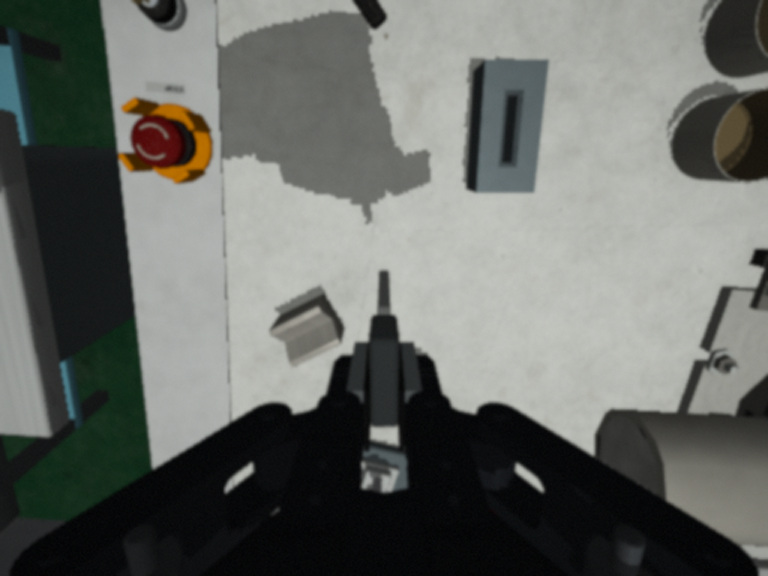

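The picture shows the holder at (515,125) with its slot centred, and the held card at (384,300) on the image's mid-line. I'll go closer, from the front-left and clear of the axis.

drive_tool(
  increments="0.045 0.01 0 0 0 0;0.051 0.045 0 0 0 0;0.051 0.085 0.01 0 0 0;0.051 0.092 0.04 0 0 0;0.051 0.092 0.05 0 0 0",
)

```text
time_s: 12.65
ee_pos: [0.5661, 0.1304, 0.1567]
tcp_rot: [[-0.086, 0.996, -0.005], [0.996, 0.086, -0.001], [-0.0, -0.005, -1.0]]
wrist_force: [-0.7, -0.1, -0.4]
grip_width: 0.0097
gripper_force: 32.2
```

```bash
python3 hol.py w5.png
```

```text
12.85 [0.566  0.1317 0.1603] [[-0.088, 0.996, 0.0], [0.996, 0.088, -0.0], [-0.0, 0.0, -1.0]]
3864 ((562.6298217773438, 176.73516845703125), (44.00401306152344, 89.772705078125), 4.896224021911621) 0.0399331053642453
slot 368 ((560.5225219726562, 175.70172119140625), (11.91392993927002, 44.83536911010742), 5.462357044219971)
0.94 [254.4 144.4] [0.5618 0.1735 0.04  ]
```

View pics/w5.png

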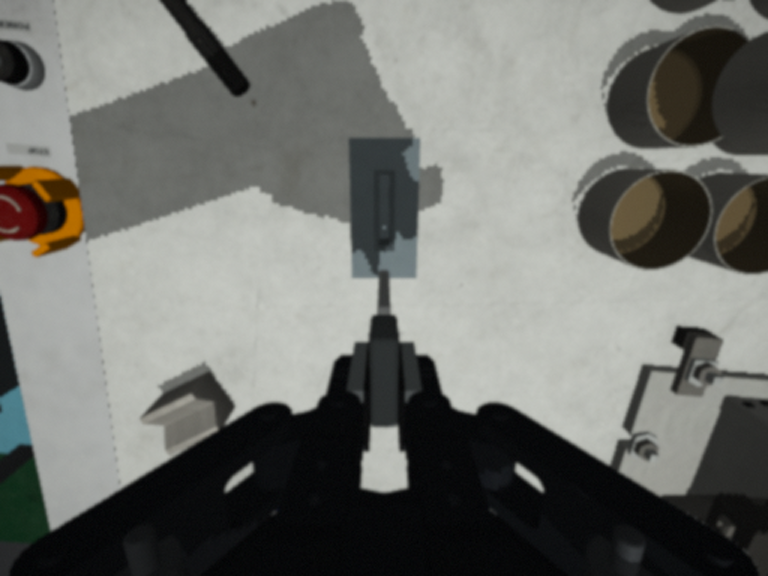

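The slot at (384,210) lines up with the card at (384,290). Now I check where the card sits along the tool's x.

Run:
```python
from h import *
c=camera("wrist");z=c["range_z"]
M=c["mount"]
for v in range(172,250,5):
    for u in (256,):
        d=z[v,u];p=M@[(u-c["cx"])/c["fx"]*d,(v-c["cy"])/c["fy"]*d,d,1];print(v,u,d.round(3),p[:3].round(4))
```

```text
172 256 0.272 [0.0138 0.001  0.1227]
177 256 0.272 [0.0092 0.001  0.1204]
182 256 0.191 [0.0264 0.0011 0.0411]
187 256 0.181 [0.0259 0.0011 0.0305]
192 256 0.17 [0.0261 0.0011 0.019 ]
197 256 0.16 [0.0263 0.0011 0.0089]
202 256 0.152 [0.0262 0.0011 0.0003]
207 256 0.148 [ 0.025   0.0011 -0.0045]
212 256 0.146 [ 0.0232  0.0011 -0.0073]
217 256 0.139 [ 0.0233  0.0011 -0.0142]
222 256 0.133 [ 0.0233  0.0011 -0.0206]
227 256 0.129 [ 0.0229  0.0011 -0.0253]
232 256 0.129 [ 0.0205  0.0011 -0.0258]
237 256 0.131 [ 0.0173  0.0011 -0.0248]
242 256 0.131 [ 0.015   0.0011 -0.0256]
247 256 0.132 [ 0.0121  0.0011 -0.0252]
```

drive_tool(
  increments="0.02 0 0 0 0 0;0.039 0 0 0 0 0;0.039 0 0.03 0 0 0;0.039 0 0.06 0 0 0;0.039 0 0.06 0 0 0",
)

```text
time_s: 13.5
ee_pos: [0.5602, 0.1694, 0.0971]
tcp_rot: [[-0.088, 0.996, -0.006], [0.996, 0.088, -0.003], [-0.002, -0.006, -1.0]]
wrist_force: [-1.8, -0.5, 0.0]
grip_width: 0.0089
gripper_force: 32.2
```

```bash
python3 f.py
python3 - <<'E'
from h import *
go([.5633,.1705,.0586],np.radians(4.9))
E
```

```text
13.75 [0.5644 0.1713 0.1019] [ 0.07  0.04 -0.07] 0.009666514358908303
shift [-0.0006 -0.0012  0.0431] turn [ 0.0033 -0.0005  0.0021] t 13.8
```

drive_tool(
  increments="0 -0.0007 0.005 0 0 0;0 -0.0007 0.01 0 0 0;0 -0.0007 0.014 0 0 0;0 -0.0007 0.018 0 0 0;0 -0.0007 0.021 0 0 0",
)

```text
time_s: 14.3
ee_pos: [0.562, 0.1706, 0.0781]
tcp_rot: [[-0.088, 0.996, -0.001], [0.996, 0.088, -0.0], [-0.0, -0.001, -1.0]]
wrist_force: [-0.4, 0.1, 0.1]
grip_width: 0.0094
gripper_force: 32.2
```

```bash
python3 f.py
```

```text
14.55 [0.5624 0.1708 0.0788] [ 0.21 -0.21 -0.24] 0.009777015364744235
```

Bottom edge is about 10 mm inside the slot with no force. I keep going down, with the seat expected at TCP z = 0.0586.

drive_tool(
  increments="0 0 0.004 0 0 0;0 0 0.008 0 0 0;0 0 0.012 0 0 0;0 0 0.016 0 0 0;0 0 0.018 0 0 0",
)

```text
time_s: 15.1
ee_pos: [0.562, 0.1705, 0.0601]
tcp_rot: [[-0.088, 0.996, -0.001], [0.996, 0.088, -0.0], [-0.0, -0.001, -1.0]]
wrist_force: [0.1, 0.5, 0.2]
grip_width: 0.0095
gripper_force: 32.2
```

drive_tool(
  increments="0 0 0.001 0 0 0;0 0 0.002 0 0 0;0 0 0.0025 0 0 0",
)

```text
time_s: 15.4
ee_pos: [0.5624, 0.1708, 0.0587]
tcp_rot: [[-0.088, 0.996, 0.0], [0.996, 0.088, -0.0], [-0.0, 0.0, -1.0]]
wrist_force: [-1.3, -1.1, 5.3]
grip_width: 0.0097
gripper_force: 33.0
```

```bash
python3 f.py
```

```text
15.65 [0.5624 0.1708 0.0587] [-1.11 -0.42  3.56] 0.00970239288777929
```

Contact came at the expected seat height, with 3.6 N upward on the tool. I'll release, rise, and back out in front.

drive_tool(
  increments="0 0 0 0 0 0;0 0 0 0 0 0;0 0 0 0 0 0;0 0 0 0 0 0",
  jaw=0.05,
)

```text
time_s: 16.1
ee_pos: [0.5622, 0.1706, 0.0581]
tcp_rot: [[-0.088, 0.996, -0.0], [0.996, 0.088, -0.0], [-0.0, -0.0, -1.0]]
wrist_force: [-0.2, -0.7, -0.0]
grip_width: 0.0501
gripper_force: 0.0
```

drive_tool(
  increments="0 0 -0.03 0 0 0;0 0 -0.07 0 0 0;0 0 -0.11 0 0 0;0 -0.04 -0.15 0 0 0;-0.04 -0.08 -0.15 0 0 0",
)

```text
time_s: 16.6
ee_pos: [0.495, 0.1376, 0.2124]
tcp_rot: [[-0.096, 0.995, 0.009], [0.995, 0.096, 0.007], [0.006, 0.01, -1.0]]
wrist_force: [-0.3, -0.2, 0.8]
grip_width: 0.0496
gripper_force: 0.0
```

drive_tool(
  increments="-0.04 0 0 0 0 0;-0.04 0 0 0 0 0;-0.04 0 0 0 0 0",
)

```text
time_s: 16.9
ee_pos: [0.4967, 0.0902, 0.2076]
tcp_rot: [[-0.085, 0.996, 0.001], [0.996, 0.085, -0.0], [-0.0, 0.001, -1.0]]
wrist_force: [0.5, 0.8, -0.2]
grip_width: 0.0499
gripper_force: 0.0
```

Run:
```python
from h import *
from scipy.cluster.vq import kmeans2
o=get_obs();print(o["time_s"],o["ee_pos"])
c=camera("wrist");P=cloud(c,c["range_z"]>0,o);save(c,"w6.png",s=1.5)
for n in ("wrist","top","scene"):
    if n!="wrist": c=camera(n);P=cloud(c,c["range_z"]>0)
    m=(P[:,2]>.06)&(P[:,2]<.11)&(abs(P[:,0]-.563)<.04)&(abs(P[:,1]-.177)<.05)
    Q=P[m]; print(n,m.sum(), Q[:,2].max() if m.any() else None)
    t=Q[Q[:,2]>.078]
    if len(t)>5:print(t[:,2].mean(),cv2.minAreaRect((t[:,:2]*1000).astype(np.float32)))
    if n!="wrist":
        m=(P[:,2]>.09)&(P[:,2]<.115)&(P[:,0]>.4)&(P[:,0]<.6)&(P[:,1]>-.42)&(P[:,1]<-.1);Q=P[m]
        k,l=kmeans2(Q[:,:2],np.array([[.47,-.258],[.455,-.337]]));print(k.round(4),np.bincount(l),[Q[l==i,2].max().round(3) for i in (0,1)])
save(c,"s6.png",s=1.5)
```

```text
16.9 [0.49668538 0.09020436 0.20760724]
wrist 595 0.08594338279427477
0.08344909759738119 ((562.617431640625, 176.57896423339844), (10.145927429199219, 33.46691131591797), 5.16477632522583)
top 0 None
[[ 0.4706 -0.258 ]
 [ 0.4554 -0.3357]] [68 69] [np.float64(0.11), np.float64(0.108)]
scene 122 0.08753726283288976
0.08345827800423603 ((560.3656616210938, 175.53797912597656), (11.360187530517578, 34.03911209106445), 10.942683219909668)
[[ 0.4689 -0.2586]
 [ 0.4542 -0.3369]] [76 74] [np.float64(0.108), np.float64(0.107)]
```

View pics/w6.png

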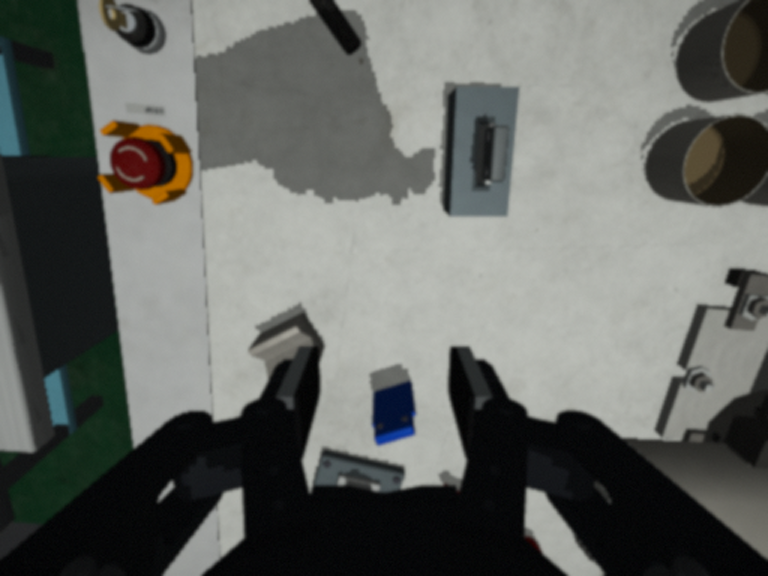

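View pics/s6.png

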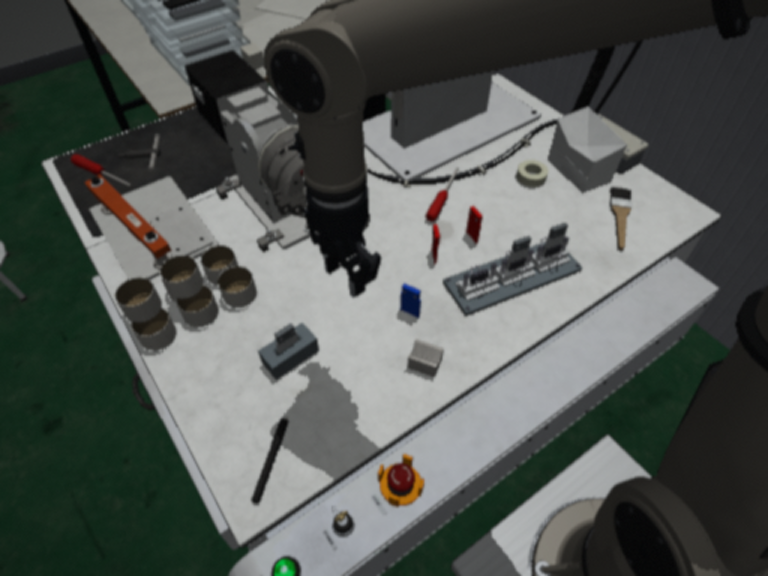

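The wrist view shows the card upright in the holder slot at (490,150), with its top at 83.4 mm against 84 mm expected. The scene view shows the other two cards unmoved at (517,252) and (555,240), and the screwdriver and pen untouched. The robot is clear of everything.

```bash
python3 -c "
from plant import hand_in
print(hand_in())"
```

```text
the job is handed in; nothing more can be done
None
```

The weak clip was the one at y = +80 mm: its card slid out at about 3.6 N and now stands fully down in the reject holder's slot. The middle clip held at about 7 N. I left the third card untested because only one clip is weak. The other two cards are still upright in their clips, the screwdriver and pen were not touched, and the job is handed in.

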